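# Turn the serving board over against the worktop guard

### The job

The narrow wooden serving board lies upside down, with its rubber feet in the air. Stand it on end on the robot's side of the steel guard so that it leans steeply on the guard by itself, feet towards the robot, and let go. Then take it again, draw it over well past upright in the gripper rather than letting it topple, and lay it down flat on its feet on the worktop in front of the guard, leaving the plate of eggs, the jar and the pepper shaker where they are.

Things in the scene. Friction and masses are not known exactly. Their poses are not given: they have to be found in the camera images.
- board_mid (a point): Centre of a loose brown wooden serving board 150 x 62 x 12 mm (about 0.13 kg), lying upside down: four round black rubber feet (12 mm across, 5 mm high) stand on its upper face, 17 mm from each end and 9.5 mm from each long side. The point is half-way through the wood. x along the 150 mm length, y across the 62 mm width, z out of the face with the feet (so z is up at the start and must point down at the end, when this point lies 11 mm above the worktop). Both ends are alike.
- guard: Low steel fence fixed to the worktop, always beyond the board as seen from the robot: a plain upright wall 340 mm long, 80 mm high and 12 mm thick, with two small gussets on its far side. Origin under the middle of the wall, on the worktop; y along the wall, x through the wall, away from the robot (the near face is at x = -6 mm); z up. It can be turned about z.
- egg_plate: Bystander: white plate of peeled eggs, 170 mm across, 29 mm high. Origin under its centre.
- jar: Bystander: jar with steel lid, 72 mm across, 100 mm high. Origin under its centre.
- shaker: Bystander: small steel pepper shaker, 48 mm across, 82 mm high. Origin under its centre.
Things that resemble listed ones, but are neither listed nor needed, are in the scene too. What is meant by the part that bears board_mid is not white, and is the larger of those in its own colour.

How it is judged:
By the outcome, as a careful person would: the job done as asked, in the order asked, and still so for the second after the job is handed in, with the robot touching nothing.
It also fails if it takes over 61 s, if anything falls off the work surface, if the arm or the gripper's body presses on something with over 40 N, if the wrist force passes 120 N, or if a joint passes its speed limit or range.

### The arm

A 7-joint arm with a two-finger parallel gripper is mounted at the origin on the work surface. World frame = base frame: x ahead of the robot, y to its left, z up, the work surface at z = 0. Lengths are in m, angles in rad, forces in N, time in s.
With the tool pointing down it reaches from about 0.425 to 0.95 m from the base axis. Payload 4.7 kg.
Tool frame: the origin (TCP) lies on the centre line of the jaws, within the pads' length; the fingertips stand robot.nose_length ahead of it and the grasp point (between the pads) lies 8 mm behind it (robot.nose_length is the distance from the TCP to the fingertips, in m); z points along the fingers, x is the direction in which the jaws open and shut, and the axes are right-handed (so a half turn about z gives the same grasp; the last joint's range is limited). The gripper opens to 85 mm and grips with 20 to 120 N. Pads are 22 mm wide; open, the fingers measure 114 mm over their backs; the gripper's body (76 mm by 85 mm) begins 54 mm behind the grasp point. The pads swing forward as they close: fully open they stand 13 mm farther back than shut.
Start: joints at [1.244, 0.469, -0.049, 1.532, 0.024, 1.141, -0.082], TCP at [0.198, -0.645, 0.242] pointing down, gripper open.
Joint ranges: [-2.59, 2.59], [-0.33, 1.99], [-1.39, 1.29], [0.1, 2.45], [-1.04, 4.18], [0.21, 1.99], [-2.66, 2.66]. Speed limits (rad/s): [2.57, 2.57, 3.14, 3.14, 3.14, 3.14, 3.14].

### API

Orientations are given as [roll, pitch, yaw] about the fixed x, y, z axes, in that order (R = Rz(yaw) Ry(pitch) Rx(roll)).
In Python, from plant import robot gives the robot as it stands. Calls block until the motion is done:
- robot.goto(position, orientation): joint-space move of the TCP to a pose.
- robot.move_straight(position, vel=0.15, attitude=None, contact_N=None): straight line of the TCP; attitude=None keeps the orientation; vel is the mean speed in m/s. With contact_N (N) it stops when the force on the tool has changed by that much, and returns True; else False.
- robot.move_joints(angles): joint-space move.
- robot.grip(opening, strength=None): opening from 0.0 (shut) to 1.0 (fully open); strength is the grip in N (None keeps the last); returns when the fingers have stopped.
- robot.sleep(seconds).
- robot.inverse_kinematics(position, orientation): joint angles nearest the present ones, or None.
- robot.sense(): the state.
- robot.grab_frame(name): name is "side" or "top" or "wrist"; returns a dict with "image" (400x640x3 uint8, red, green, blue), "range_z" (400x640 float32, m along the optical axis (not along the pixel's ray), 0 where there is no reading), "fx", "fy", "cx", "cy" (pixels), "R" (3x3) and "t" (3): a world point X has camera coordinates R X + t. Camera axes: x right, y down, z forward; pixel columns grow to the right and rows downward; lengths in m; the calibration is good to about 2 mm. A picture is of the moment at which its call begins.
A pose or a line that the arm cannot do raises robot.IKError and nothing moves.
- robot.close_job(): hands the job in, once; it reports no verdict.
The state is a dict: "t": time; "joint_pos": joint angles; "joint_velocities": joint speeds; "effort": joint torques, N m; "tcp_pos": TCP position; "tcp_rot": TCP orientation; "wrist_force": force on the tool from outside, world axes, zero at the start; "torque": the same for the moment, N m; "opening": opening from 0.0 (shut) to 1.0 (fully open).
Only numpy, scipy, OpenCV 4.12 (cv2) and the standard library are available. Lean on these libraries where they do the work, as an engineer would, in place of code of your own. Each camera call takes 0.05 s, during which the arm holds its last target.

## Working session

There is one attempt and no reset: what is moved stays moved. The work goes in short steps, each a Python script; the robot and the scene stay as the last script left them, time stands still between calls to the robot, and variables do not carry over. Pictures are saved under pics/ and viewed, and the job is handed in when it is done.

```bash
ls; mkdir -p pics; python3 - <<'E'
from plant import robot
import cv2,numpy as np,pickle
print(robot.nose_length, robot.sense())
for n in ("side","top","wrist"):
    f=robot.grab_frame(n); pickle.dump(f,open(f"f_{n}0.pkl","wb"))
    cv2.imwrite(f"pics/{n}0.png",f["image"][:,:,::-1]); print(n,f["fx"],f["cx"],f["cy"],f["R"].tolist(),f["t"])
E
```

```text
pics
0.011 {'t': 0.0, 'joint_pos': array([ 1.24412342,  0.46945569, -0.04857302,  1.53372656,  0.02407062,
        1.14102789, -0.08228683]), 'joint_velocities': array([-2.43288696e-04, -1.71521323e-04,  1.68349325e-03,  6.35359639e-04,
        7.87964403e-04, -1.34090520e-04,  8.55147284e-05]), 'effort': array([ 2.67768191e-04, -5.10301459e+01, -4.61819535e-02, -2.37709165e+01,
        1.07227330e-02,  7.48652208e-03, -1.86471723e-06]), 'tcp_pos': array([ 0.19787123, -0.644731  ,  0.24123792]), 'tcp_rot': array([ 3.14153211e+00,  2.03220623e-03, -1.27300980e+00]), 'wrist_force': array([ 0.38417818, -0.78278497,  1.0157293 ]), 'torque': array([0.00814723, 0.01134124, 0.04552541]), 'opening': 1.000877685959419}
side 423.3387071874467 321.3204256243168 199.33052583479733 [[-0.909647497214875, -0.41529706758533125, 0.008353230856319338], [-0.26839133625299755, 0.5722859338415043, -0.7748902506493984], [0.3170292122739551, -0.7071189119109899, -0.6320406023213804]] [0.48460157 0.16609937 1.09832579]
top 433.3426310056238 326.6678418375989 202.19781765442943 [[0.04644418533538702, -0.9989208841880296, 6.914865930140477e-05], [-0.9778966671930484, -0.045480805126657836, -0.20408234773678746], [0.20386526418509915, 0.009410818138496568, -0.9789537223795127]] [-1.03473125e-03  5.25993233e-01  1.09427024e+00]
wrist 349.94113149461015 317.11050265231404 198.67382858881484 [[0.29303159121072553, -0.9560995181988561, -0.002489548639572124], [-0.9155968618933388, -0.2813660460586326, 0.2872551733501163], [-0.2753450072973617, -0.08189541760837421, -0.9578508587098356]] [-0.67341392 -0.03720749  0.37892515]
```

View pics/top0.png

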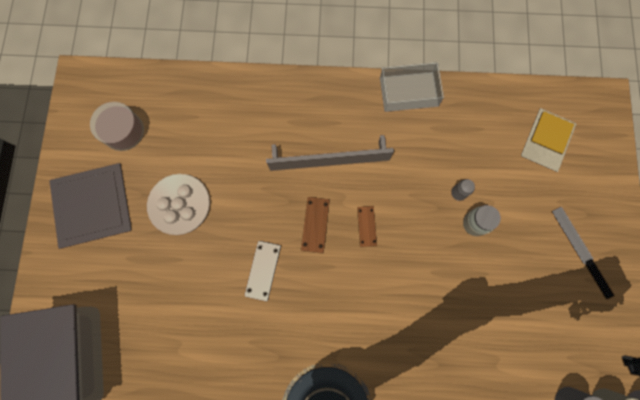

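View pics/side0.png

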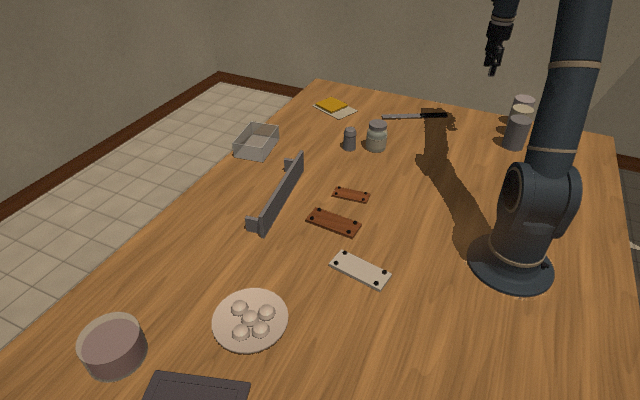

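View pics/wrist0.png

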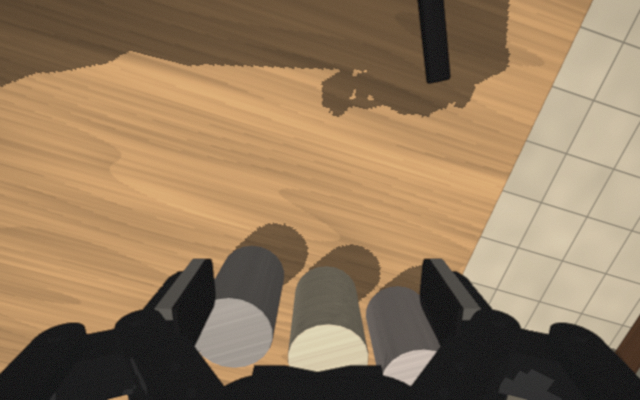

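Candidates for the board in the top view are the large brown one at (316,224), the small brown one at (367,226) and the white one at (263,270). By the description (not white, the larger of its colour) it is the large brown one at (316,224). I'll check that in enlarged crops.

```bash
python3 - <<'E'
import cv2,numpy as np,pickle
t=pickle.load(open("f_top0.pkl","rb"))["image"][:,:,::-1]; s=pickle.load(open("f_side0.pkl","rb"))["image"][:,:,::-1]
a=cv2.resize(t[140:265,255:405],None,fx=5,fy=5,interpolation=cv2.INTER_CUBIC)[:600]
b=cv2.resize(s[145:245,240:380],None,fx=5,fy=5,interpolation=cv2.INTER_CUBIC)
cv2.imwrite("pics/ctop.png",a[:600,:750]);cv2.imwrite("pics/cside.png",b)
E
```

```text
(no output)
```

View pics/ctop.png

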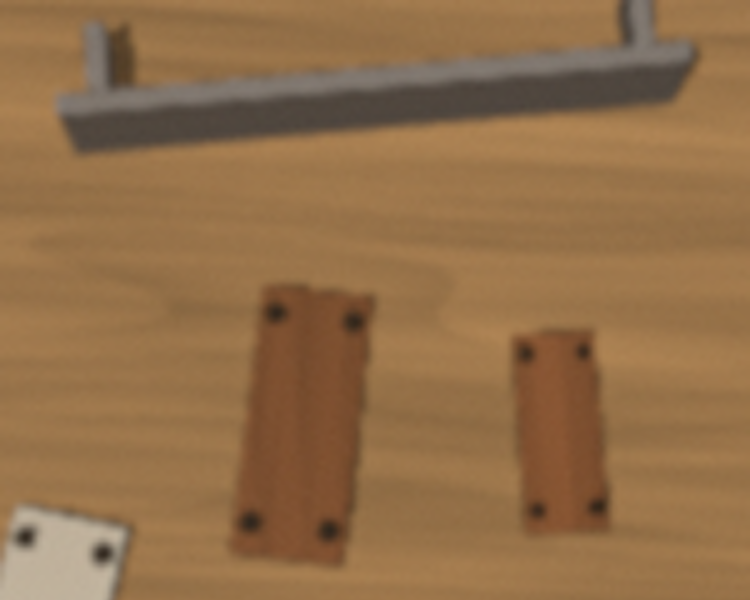

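View pics/cside.png

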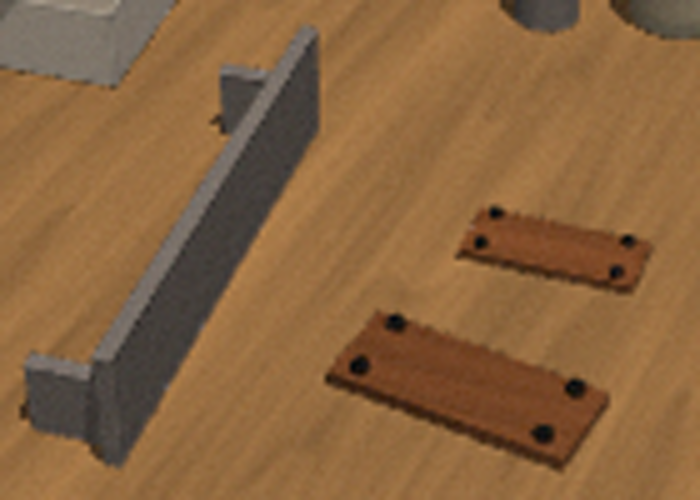

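```bash
cat > h.py <<'E'
import cv2,numpy as np,pickle
from scipy.spatial.transform import Rotation as Ro
def P(f): 
    K=np.array([[f["fx"],0,f["cx"]],[0,f["fy"],f["cy"]],[0,0,1]]); return K@np.c_[f["R"],np.ravel(f["t"])]
def tri(fa,a,fb,b):
    X=cv2.triangulatePoints(P(fa),P(fb),np.array(a,float).T,np.array(b,float).T); return (X[:3]/X[3]).T
def ray(f,p,z):
    d=f["R"].T@np.array([(p[0]-f["cx"])/f["fx"],(p[1]-f["cy"])/f["fy"],1]); c=-f["R"].T@np.ravel(f["t"])
    return c+d*(z-c[2])/d[2]
def depth_pts(f,mask=None):
    v,u=np.nonzero((f["range_z"]>0) if mask is None else mask&(f["range_z"]>0)); z=f["range_z"][v,u]
    X=np.c_[(u-f["cx"])/f["fx"]*z,(v-f["cy"])/f["fy"]*z,z]
    return (X-np.ravel(f["t"]))@f["R"],u,v
def show(f,name,box=None,k=1):
    im=f["image"][:,:,::-1]
    if box: im=im[box[1]:box[3],box[0]:box[2]]
    cv2.imwrite("pics/"+name,cv2.resize(im,None,fx=k,fy=k,interpolation=cv2.INTER_CUBIC))
E
python3 - <<'E'
from h import *
t=pickle.load(open("f_top0.pkl","rb"));s=pickle.load(open("f_side0.pkl","rb"))
np.set_printoptions(precision=4,suppress=True)
A=np.array([(275,312),(354,321),(250,522),(328,530)])/5+[255,140]-.4
B=np.array([(359,366),(396,322),(543,433),(576,387)])/5+[240,145]-.4
X=tri(t,A,s,B);print("feet tri",X,X.mean(0)); d=X[:2].mean(0)-X[2:].mean(0);print(np.linalg.norm(d),np.degrees(np.arctan2(d[1],d[0])))
print("ray z=.017",[ray(t,a,.017) for a in A],[ray(s,a,.017) for a in B])
# guard
for n,p in (("baseL",(78,152)),("baseR",(672,98))): print(n,ray(t,np.array(p)/5+[255,140]-.4,0))
for n,p in (("topL",(62,115)),("topR",(690,62))): print(n,ray(t,np.array(p)/5+[255,140]-.4,.08))
# depth of guard
for f,nm in ((t,"top"),(s,"side")):
    Xp,u,v=depth_pts(f)
    m=(Xp[:,2]>.07)&(Xp[:,2]<.09)&(Xp[:,0]>.55)&(Xp[:,0]<.85)&(Xp[:,1]<.2)&(Xp[:,1]>-.2)
    G=Xp[m]; print(nm,len(G),G.min(0),G.max(0)); 
    c=np.polyfit(G[:,1],G[:,0],1); print("line x=",c)
    m=(Xp[:,2]>.02)&(Xp[:,2]<.065)&(Xp[:,0]>.55)&(Xp[:,0]<.85)&(Xp[:,1]<.16)&(Xp[:,1]>-.16)
    G=Xp[m]; r=cv2.fitLine(G[:,:2].astype(np.float32),cv2.DIST_HUBER,0,.01,.01).ravel(); print("near face",len(G),r)
    m=(Xp[:,2]>.005)&(Xp[:,2]<.03)&(Xp[:,0]>.4)&(Xp[:,0]<.62)&(Xp[:,1]<.12)&(Xp[:,1]>-.2)
    print("low obj",Xp[m].min(0),Xp[m].max(0))
E
```

```text
feet tri [[0.532  0.0706 0.0143]
 [0.5289 0.027  0.0147]
 [0.4161 0.0777 0.0144]
 [0.4134 0.0355 0.015 ]] [0.4726 0.0527 0.0146]
0.11594664930949085 -3.8728699032235427
ray z=.017 [array([0.5316, 0.0705, 0.017 ]), array([0.5286, 0.027 , 0.017 ]), array([0.416 , 0.0776, 0.017 ]), array([0.4136, 0.0356, 0.017 ])] [array([0.5304, 0.0733, 0.017 ]), array([0.5275, 0.0294, 0.017 ]), array([0.4151, 0.0803, 0.017 ]), array([0.4121, 0.0376, 0.017 ])]
baseL [0.6221 0.1874 0.    ]
baseR [ 0.6695 -0.1469  0.    ]
topL [0.6195 0.1855 0.08  ]
topR [ 0.6642 -0.1453  0.08  ]
top 653 [ 0.6182 -0.1466  0.0701] [0.6765 0.1892 0.086 ]
line x= [-0.1376  0.6496]
near face 755 [ 0.1889 -0.982   0.6537 -0.0253]
low obj [ 0.4001 -0.1987  0.005 ] [0.6139 0.1165 0.0246]
side 400 [ 0.6182 -0.1487  0.07  ] [0.6743 0.1937 0.0835]
line x= [-0.1348  0.6485]
near face 703 [ 0.3936 -0.9193  0.6597  0.0287]
low obj [ 0.4003 -0.168   0.0051] [0.6026 0.0915 0.0213]
```

```bash
cat >> h.py <<'E'
def ori(psi,a,flip=0):
    n=np.array([np.cos(psi),np.sin(psi),0]);l=np.array([-np.sin(psi),np.cos(psi),0])
    z=np.sin(a)*n+np.array([0,0,-np.cos(a)]); x=-l if flip else l
    return Ro.from_matrix(np.c_[x,np.cross(z,x),z]).as_euler("xyz")
E
python3 - <<'E'
from h import *
from plant import robot
np.set_printoptions(precision=2,suppress=True)
psi=.1364
for flip in (0,1):
  print("flip",flip)
  for x,z in ((.47,.02),(.5,.02),(.53,.02),(.55,.1),(.6,.1),(.63,.13),(.56,.15),(.5,.05)):
    ok=[]
    for a in range(-80,91,10):
        q=robot.inverse_kinematics([x,.05,z],ori(psi,np.radians(a),flip))
        if q is not None: ok.append(a)
    print(x,z,ok)
q=robot.inverse_kinematics([.55,.05,.1],ori(psi,0.5,0));print(q)
q=robot.inverse_kinematics([.55,.05,.1],ori(psi,0.5,1));print(q, robot.sense()["t"])
E
```

```text
flip 0
0.47 0.02 [-80, -70, -60, -50, -40, -30, -20, -10, 0, 10, 20]
0.5 0.02 [-70, -60, -50, -40, -30, -20, -10, 0, 10, 20]
0.53 0.02 [-70, -60, -50, -40, -30, -20, -10, 0, 10, 20, 30]
0.55 0.1 [-60, -50, -40, -30, -20, -10, 0, 10, 20, 30, 40]
0.6 0.1 [-50, -40, -30, -20, -10, 0, 10, 20, 30, 40, 50]
0.63 0.13 [-50, -40, -30, -20, -10, 0, 10, 20, 30, 40, 50, 60]
0.56 0.15 [-60, -50, -40, -30, -20, -10, 0, 10, 20, 30, 40]
0.5 0.05 [-70, -60, -50, -40, -30, -20, -10, 0, 10, 20, 30]
flip 1
0.47 0.02 [-80, -70, -60, -50, -40, -30, -20, -10, 0, 10]
0.5 0.02 [-70, -60, -50, -40, -30, -20, -10, 0, 10]
0.53 0.02 [-70, -60, -50, -40, -30, -20, -10, 0, 10, 30]
0.55 0.1 [-60, -50, -40, -30, -20, -10, 0, 10, 20, 40]
0.6 0.1 [-50, -40, -30, -20, -10, 0, 10, 20, 40, 50]
0.63 0.13 [-50, -40, -30, -20, -10, 0, 10, 20, 30, 40, 50, 60]
0.56 0.15 [-60, -50, -40, -30, -20, -10, 0, 10, 20, 30, 40]
0.5 0.05 [-70, -60, -50, -40, -30, -20, -10, 0, 10, 30]
[ 0.35  0.39 -0.62  2.27  1.42  0.25  0.17]
None 0.15
```

```bash
python3 - <<'E'
from h import *
from plant import robot
robot.goto([.46,.053,.22],ori(-.05,0,0))
f=robot.grab_frame("wrist"); pickle.dump(f,open("f_w1.pkl","wb")); show(f,"w1.png")
s=robot.sense();print(s["t"],s["tcp_pos"],s["joint_pos"],s["wrist_force"])
E
```

```text
2.8333 [0.46031541 0.05219062 0.21991136] [ 0.75463935  0.33727172 -1.14178775  1.99834572  0.35903148  1.02811133
  0.96271678] [ 1.07751419 -0.01024574 -0.76478191]
```

View pics/w1.png

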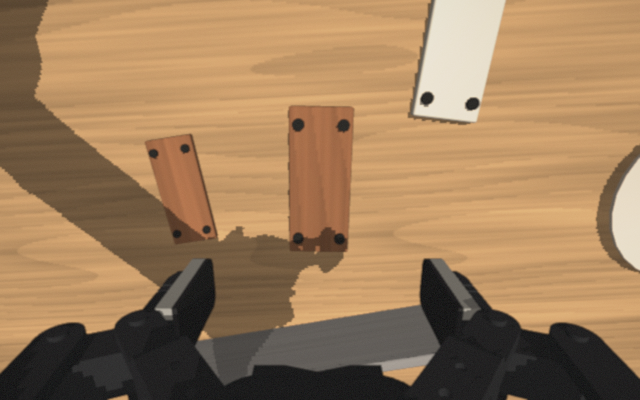

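```bash
python3 - <<'E'
from h import *
np.set_printoptions(precision=4,suppress=True)
w=pickle.load(open("f_w1.pkl","rb")); t=pickle.load(open("f_top0.pkl","rb"))
show(w,"w1c.png",(270,90,370,265),3.4); show(w,"w1g.png",(190,290,450,390),3)
show(t,"tg.png",(255,140,405,180),5)
X,u,v=depth_pts(w)
m=(u>220)&(u<415)&(v>300)&(v<375)&(X[:,2]>.006)&(X[:,2]<.077)&(X[:,0]>.58)
G=X[m]; r=cv2.fitLine(G[:,:2].astype(np.float32),cv2.DIST_HUBER,0,.01,.01).ravel(); print(len(G),r,"x at y=.02,.05:",[r[2]+(y-r[3])*r[0]/r[1] for y in (0,.02,.05)], G.max(0),G.min(0))
m=(u>285)&(u<358)&(v>100)&(v<255); 
B=X[m]; print("board z hist",np.percentile(B[B[:,2]>.006][:,2],[5,25,50,75,95]), "table",np.median(B[B[:,2]<.006][:,2]))
hsv=cv2.cvtColor(w["image"],cv2.COLOR_RGB2HSV); print(hsv[180,320],hsv[245,320],hsv[270,400])
E
```

```text
8120 [ 0.1349 -0.9909  0.6393  0.0493] x at y=.02,.05: [np.float32(0.6459776), np.float32(0.6432554), np.float32(0.639172)] [0.656  0.1538 0.077 ] [ 0.6245 -0.0699  0.006 ]
board z hist [0.0097 0.0104 0.011  0.0115 0.0134] table -0.001043119950744352
[ 11 137 156] [ 12 130  86] [ 16 118 198]
```

View pics/w1c.png

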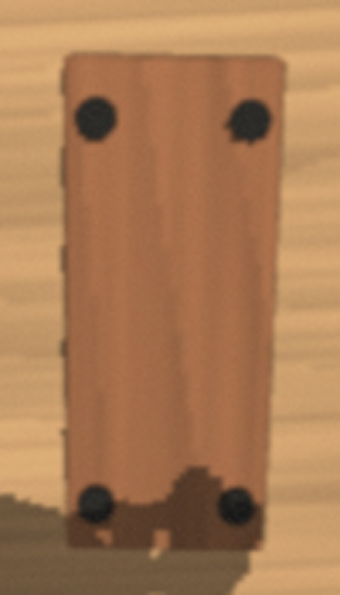

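View pics/w1g.png

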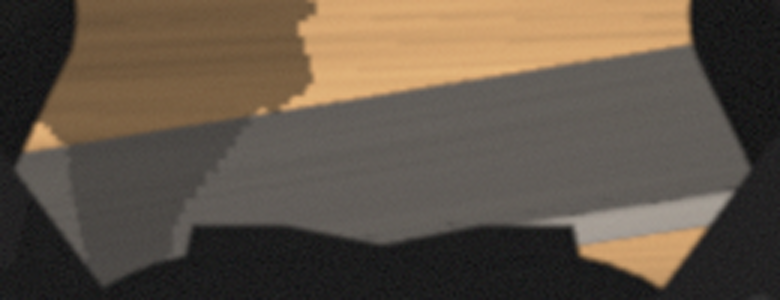

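View pics/tg.png

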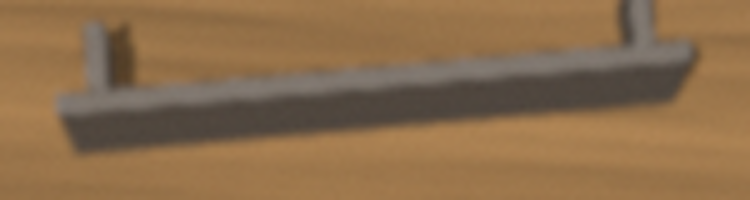

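```bash
python3 - <<'E'
from h import *
np.set_printoptions(precision=4,suppress=True)
w=pickle.load(open("f_w1.pkl","rb")); t=pickle.load(open("f_top0.pkl","rb"));s=pickle.load(open("f_side0.pkl","rb"))
A=np.array([(95,118),(248,120),(95,504),(237,507)])/3.4+[270,90]-.35  # near-y-, near y+, far y-, far y+
Z=np.array([ray(w,a,.017) for a in A]);print(Z,Z.mean(0));d=Z[2:].mean(0)-Z[:2].mean(0);print(np.linalg.norm(d),np.degrees(np.arctan2(d[1],d[0])))
T=np.array([(328,530),(250,522),(354,321),(275,312)])/5+[255,140]-.4
S=np.array([(576,387),(543,433),(396,322),(359,366)])/5+[240,145]-.4
X=tri(w,A,t,T);print("w+t",X.mean(0),X[:,2]); X=tri(w,A,s,S);print("w+s",X.mean(0),X[:,2])
for p in ((30,152),(690,45)): print("guard base",ray(w,np.array(p)/3+[190,290]-.3,0))
E
```

```text
[[0.4133 0.0367 0.017 ]
 [0.4161 0.0787 0.017 ]
 [0.5278 0.0289 0.017 ]
 [0.531  0.0718 0.017 ]] [0.472 0.054 0.017]
0.11491591694950068 -3.69367608725085
w+t [0.4727 0.0528 0.0168] [0.0052 0.0375 0.0104 0.0141]
w+s [0.472  0.054  0.0158] [0.0159 0.0154 0.0164 0.0156]
guard base [ 0.6601 -0.0978  0.    ]
guard base [0.6251 0.162  0.    ]
```

```bash
python3 - <<'E'
from h import *
from plant import robot
np.set_printoptions(precision=4,suppress=True)
psi=-.066;n=np.array([np.cos(psi),np.sin(psi),0]);c=np.array([.472,.054,0])
o=ori(psi,np.radians(-30));p=c+.014*n
robot.grip(.86,60)
robot.goto(p+[0,0,.07],o)
print(robot.sense()["t"],robot.sense()["joint_pos"])
hit=robot.move_straight(p+[0,0,.012],vel=.04,contact_N=4)
s=robot.sense();print(hit,s["t"],s["tcp_pos"],s["tcp_rot"],s["wrist_force"])
f=robot.grab_frame("wrist");show(f,"w2.png");f=robot.grab_frame("side");show(f,"s2.png",(250,120,410,240),5)
E
```

```text
3.7833 [ 0.4849  0.8618 -0.9378  1.7591  0.4338  1.3495  0.8745]
False 5.3833 [0.4861 0.0531 0.0122] [-2.6184 -0.0001  1.5047] [0.2649 0.366  0.1856]
```

View pics/w2.png

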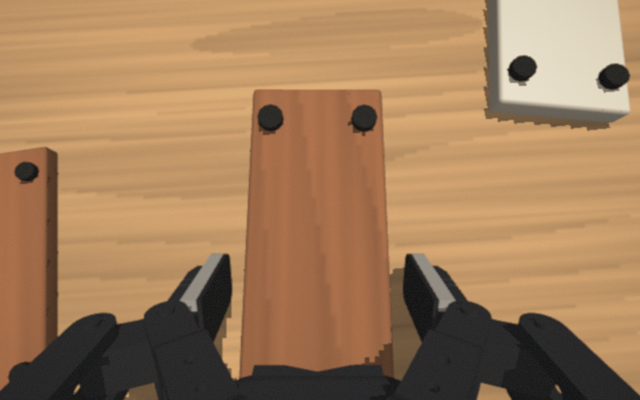

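View pics/s2.png

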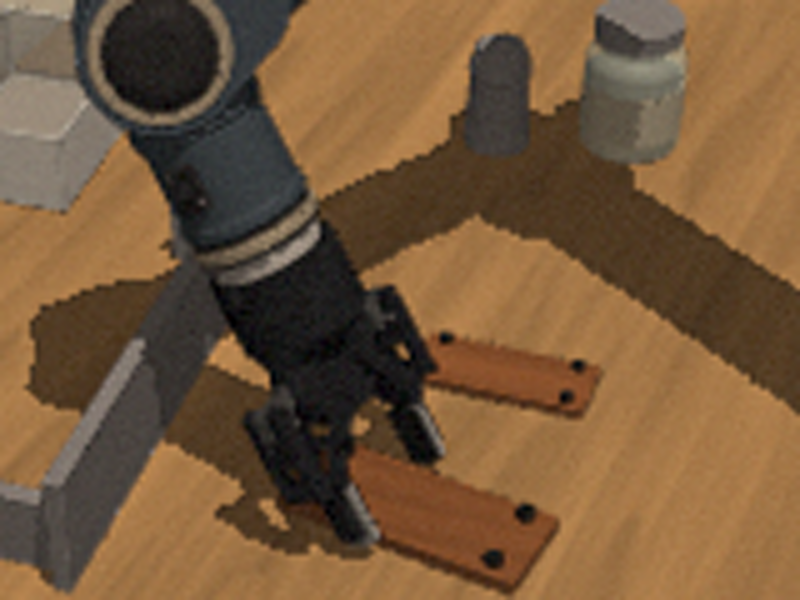

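Jaws straddle the big brown board (edges at columns ~245 and ~388, pads at 230/405), with no contact yet. I'll feel for the table, then close.

```bash
python3 - <<'E'
from h import *
from plant import robot
np.set_printoptions(precision=4,suppress=True)
p=robot.sense()["tcp_pos"].copy()
p0=p.copy();p0[2]=.001
hit=robot.move_straight(p0,vel=.03,contact_N=4)
s=robot.sense();print(hit,s["t"],s["tcp_pos"],s["wrist_force"])
q=s["tcp_pos"].copy();q[2]+=.0035
robot.move_straight(q,vel=.05)
robot.grip(0,60)
s=robot.sense();print(s["t"],s["tcp_pos"],s["tcp_rot"],s["opening"],s["wrist_force"])
f=robot.grab_frame("wrist");show(f,"w3.png");f=robot.grab_frame("side");show(f,"s3.png",(250,120,410,240),5)
E
```

```text
True 5.7917 [0.4864 0.0533 0.0058] [ 0.2061 -0.8736  5.3433]
6.3 [0.4868 0.0532 0.0095] [-2.6185  0.0001  1.5044] 0.7050622384465226 [ 1.5371 -0.9316  3.8862]
```

View pics/w3.png

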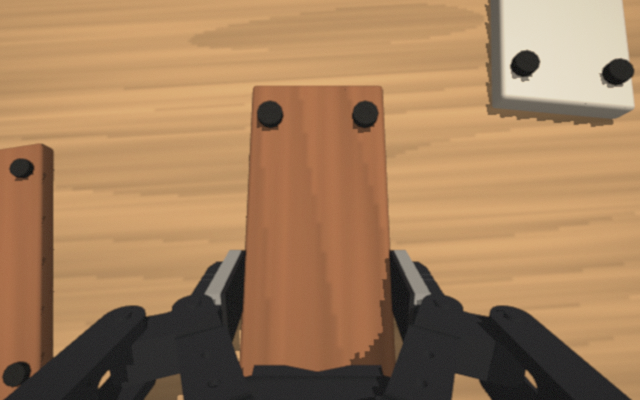

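View pics/s3.png

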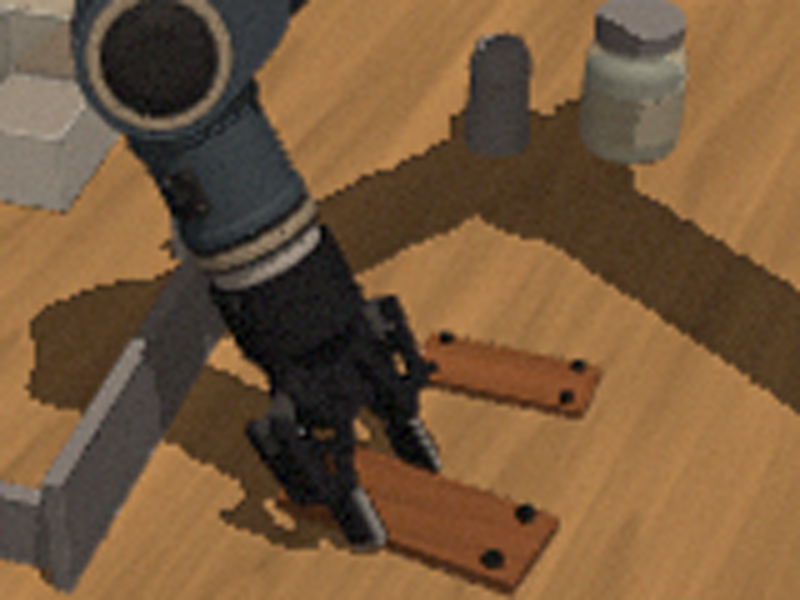

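```bash
cat > lean.py <<'E'
from h import *
psg=.1345; ng=np.array([np.cos(psg),np.sin(psg)])
P0=np.array([.6465-.135*.05,.05])
def lean_tcp(theta_deg,back=0,up=0,rel=(.0148,.0035)):
    th=np.radians(theta_deg)
    u=np.array([np.cos(th),np.sin(th)]);zb=np.array([-np.sin(th),np.cos(th)])
    K=np.array([-.08/np.tan(th)-back,up])
    c=K+.075*u+.006*zb; t=c+rel[0]*u+rel[1]*zb
    f=lambda w: np.r_[P0+ng*w[0],w[1]]
    return f(t),f(c)
E
python3 - <<'E'
from lean import *
from plant import robot
np.set_printoptions(precision=4,suppress=True)
for th in (75,):
  for b,up in ((0,0),(.015,.03)):
    t,c=lean_tcp(th,b,up); print(th,t,c,robot.inverse_kinematics(t,ori(psg,np.radians(-30+th))),robot.inverse_kinematics(t,ori(psg,np.radians(-30+th),1)))
p=robot.sense()["tcp_pos"].copy();p[2]+=.11
robot.move_straight(p,vel=.12)
t,c=lean_tcp(75,.015,.03)
for a in (-10,10,30,45):print(a,robot.inverse_kinematics(p+(t-p)*(a+30)/75,ori(-.066+(psg+.066)*(a+30)/75,np.radians(a))))
s=robot.sense();print(s["t"],s["tcp_pos"],s["joint_pos"],s["opening"])
f=robot.grab_frame("side");show(f,"s4.png",(200,60,410,240),3.8)
E
```

```text
75 [0.6324 0.049  0.0892] [0.632 0.049 0.074] [ 0.6134  0.6917 -0.9603  2.2515  2.316   0.61   -0.4862] [ 0.496   0.6124 -0.7958  2.2568  2.4258  0.5314  2.4805]
75 [0.6176 0.047  0.1192] [0.6171 0.0469 0.104 ] [ 0.5581  0.543  -0.8616  2.2754  2.3393  0.4875 -0.597 ] [ 0.5061  0.5161 -0.7925  2.2778  2.3907  0.46    2.4723]
-10 [ 0.5511  0.6738 -1.0055  1.8571  0.5444  1.1292  0.8745]
10 [ 0.5775  0.553  -0.9815  2.0117  0.7552  0.764   0.7742]
30 [ 0.3633  0.4095 -0.6419  2.1827  1.288   0.2914  0.2935]
45 [ 0.7632  0.7215 -1.1708  2.2669  2.1526  0.6714 -0.2886]
7.4667 [0.4864 0.0529 0.1188] [ 0.5058  0.8022 -0.9711  1.7342  0.3877  1.4227  0.8901] 0.7041257836763556
```

View pics/s4.png

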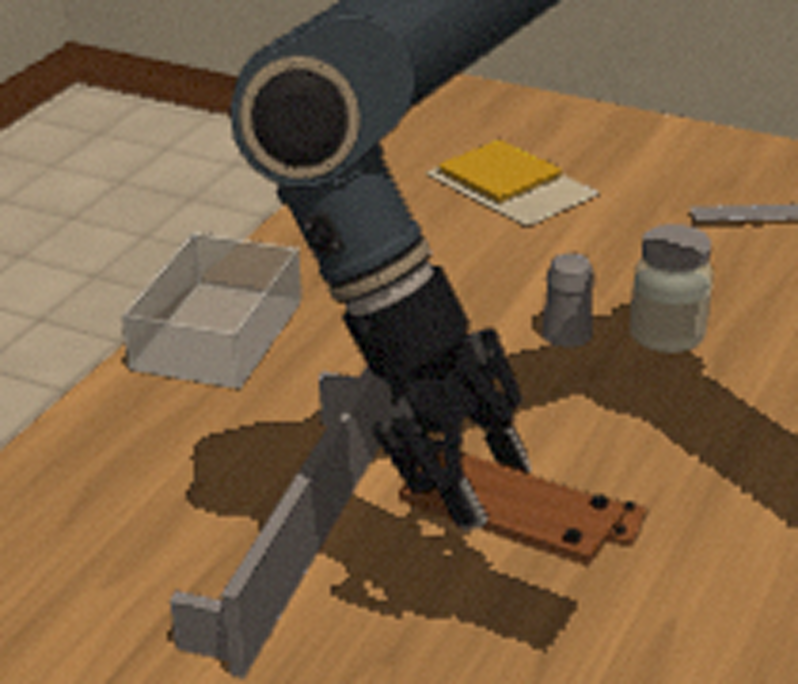

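```bash
python3 - <<'E'
from lean import *
from plant import robot
np.set_printoptions(precision=4,suppress=True)
t,c=lean_tcp(75,.015,.07)
robot.goto(t,ori(psg,np.radians(45)))
s=robot.sense();print(s["t"],s["tcp_pos"],t,s["joint_pos"],s["opening"])
f=robot.grab_frame("side");show(f,"s5.png",(200,60,410,240),3.8)
t2,c=lean_tcp(75,.015,.015)
print(robot.inverse_kinematics(t2,ori(psg,np.radians(45))))
E
```

```text
8.9833 [0.618  0.0466 0.1591] [0.6176 0.047  0.1592] [ 0.7689  0.5789 -1.1433  2.244   2.0453  0.5383 -0.2569] 0.7052098012630627
[ 0.728   0.7318 -1.1207  2.2745  2.215   0.6754 -0.349 ]
```

View pics/s5.png

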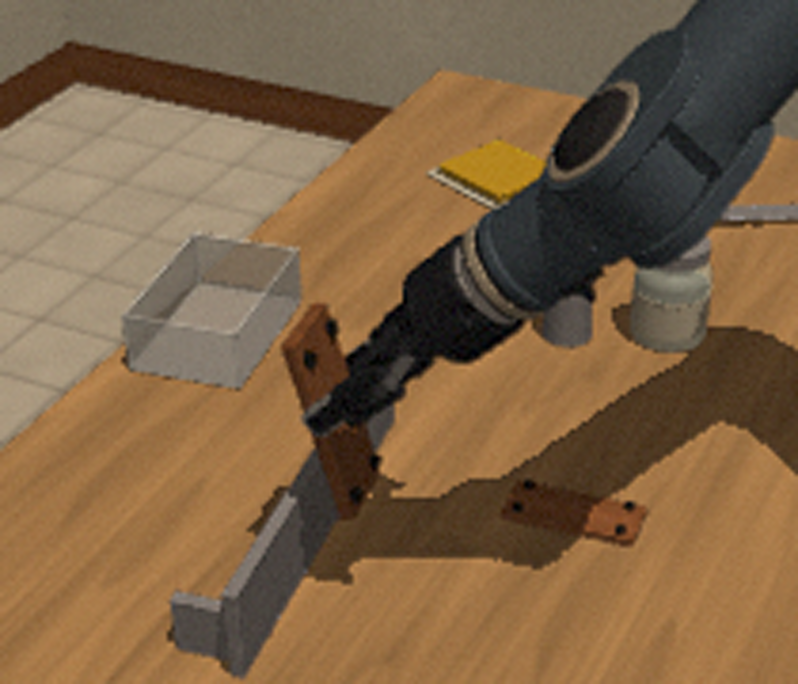

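```bash
python3 - <<'E'
from lean import *
from plant import robot
np.set_printoptions(precision=3,suppress=True)
f=robot.grab_frame("top");show(f,"t5.png")
t=pickle.load(open("f_top0.pkl","rb"));X,u,v=depth_pts(t)
for nm,(a,b) in (("jar",(486,216)),("shk",(464,186)),("plate",(178,204))):
    m=(abs(u-a)<4)&(abs(v-b)<4);print(nm,X[m].mean(0))
E
```

```text
jar [ 0.499 -0.381  0.1  ]
shk [ 0.58  -0.333  0.079]
plate [0.508 0.427 0.026]
```

View pics/t5.png

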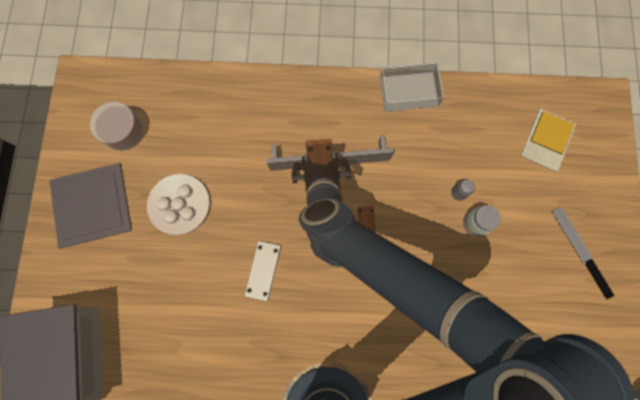

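```bash
python3 - <<'E'
from lean import *
from plant import robot
np.set_printoptions(precision=4,suppress=True)
t,c=lean_tcp(75,.010,-.006)
hit=robot.move_straight(t,vel=.05,contact_N=3)
s=robot.sense();print(hit,s["t"],s["tcp_pos"],s["wrist_force"],"expected z floor",lean_tcp(75)[0][2])
f=robot.grab_frame("side");show(f,"s6.png",(200,100,360,220),5)
E
```

```text
True 10.3833 [0.6226 0.0477 0.0876] [0.5557 0.4119 4.1857] expected z floor 0.08919892012923229
```

View pics/s6.png

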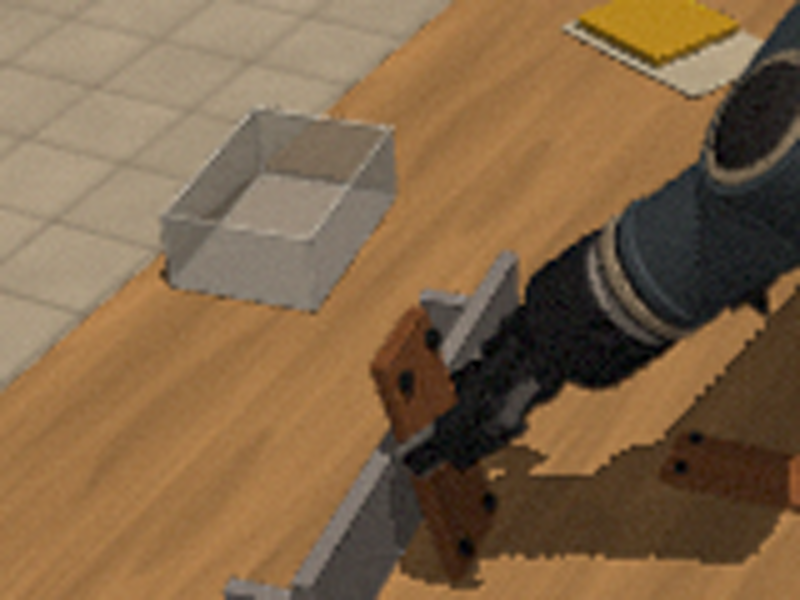

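```bash
python3 - <<'E'
from lean import *
from plant import robot
np.set_printoptions(precision=4,suppress=True)
p=robot.sense()["tcp_pos"].copy()
robot.move_straight(p+[0,0,.0015],vel=.02)
p=robot.sense()["tcp_pos"].copy()
hit=robot.move_straight(p+np.r_[ng*.022,0],vel=.02,contact_N=3)
s=robot.sense();q=s["tcp_pos"].copy();print(hit,s["t"],q,(q-p)[:2]@ng,s["wrist_force"])
f=robot.grab_frame("side");show(f,"s7.png",(200,100,360,220),5)
E
```

```text
True 11.3667 [0.6319 0.0488 0.0879] 0.010173357537825325 [ 0.4195  0.0332 -0.9975]
```

View pics/s7.png

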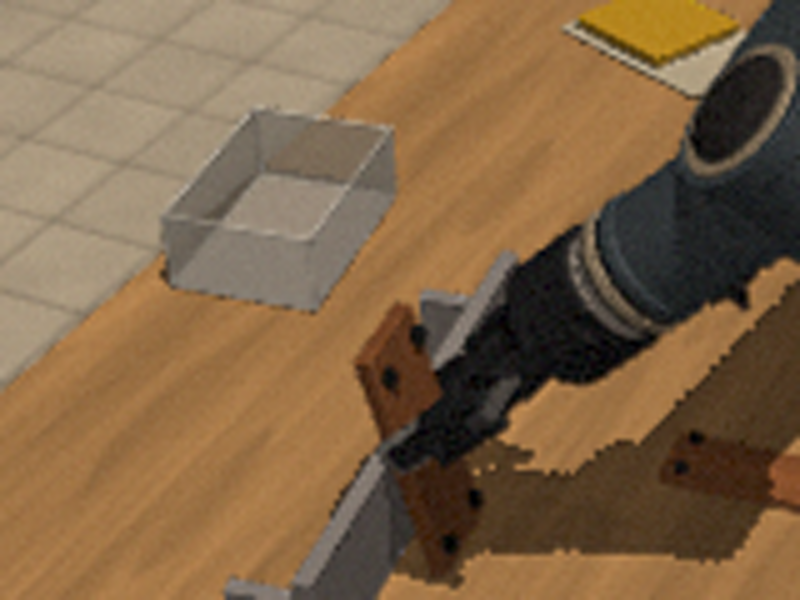

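```bash
python3 - <<'E'
from lean import *
from plant import robot
np.set_printoptions(precision=4,suppress=True)
p=robot.sense()["tcp_pos"].copy();print(robot.sense()["wrist_force"])
hit=robot.move_straight(p+np.r_[ng*.010,0],vel=.02,contact_N=3)
s=robot.sense();q=s["tcp_pos"].copy();print(hit,s["t"],q,(q-p)[:2]@ng,s["wrist_force"])
E
```

```text
[-1.3716  0.1134 -0.4875]
True 11.6333 [0.6322 0.0488 0.0877] 0.00030493920305356675 [-1.7854  0.0866  3.8533]
```

```bash
python3 - <<'E'
from lean import *
from plant import robot
np.set_printoptions(precision=4,suppress=True)
robot.grip(.90)
s=robot.sense();print(s["t"],s["tcp_pos"],s["wrist_force"],s["opening"])
f=robot.grab_frame("side");show(f,"s8.png",(200,100,360,220),5)
f=robot.grab_frame("wrist");show(f,"w8.png")
E
```

```text
11.9417 [0.6313 0.0486 0.0865] [ 0.2486 -0.4338 -0.153 ] 0.8987588488291187
```

View pics/s8.png

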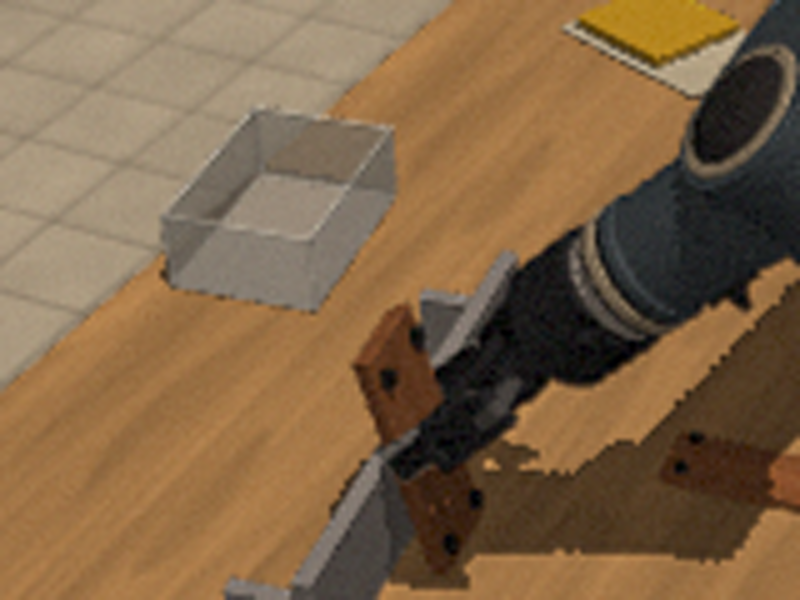

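View pics/w8.png

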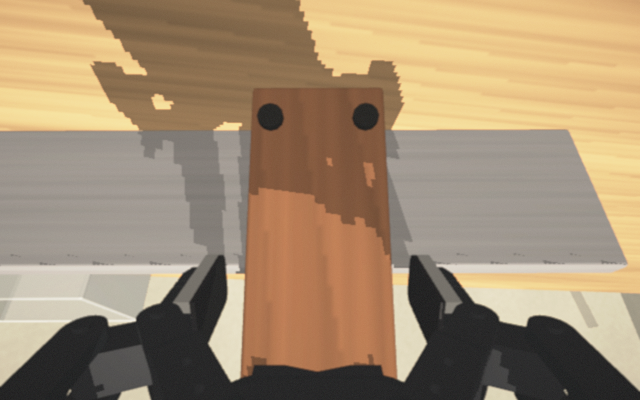

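Released: the board leans on the guard, and both pads stand clear of its edges (columns 225/245 and 388/412). I'll retreat and check.

```bash
python3 - <<'E'
from lean import *
from plant import robot
np.set_printoptions(precision=4,suppress=True)
p=robot.sense()["tcp_pos"].copy()
a=np.radians(45);b=-np.r_[ng*np.sin(a),-np.cos(a)]
robot.move_straight(p+b*.14,vel=.15)
f=robot.grab_frame("wrist");show(f,"w9.png");pickle.dump(f,open("f_w9.pkl","wb"))
f=robot.grab_frame("side");show(f,"s9.png",(200,100,360,220),5);pickle.dump(f,open("f_s9.pkl","wb"))
s=robot.sense();print(s["t"],s["tcp_pos"],s["joint_pos"])
X,u,v=depth_pts(pickle.load(open("f_w9.pkl","rb")))
im=pickle.load(open("f_w9.pkl","rb"))["image"][v,u].astype(int)
m=(X[:,0]>.58)&(X[:,0]<.70)&(abs(X[:,1]-.05)<.05)&(X[:,2]>.01)&(X[:,2]<.17)&(im[:,0]>im[:,2]*1.5)
B=X[m]; w=(B[:,:2]-P0)@ng; ok=np.ones(len(w),bool)
for _ in range(6):
    c=np.polyfit(B[ok,2],w[ok],1); r=w-np.polyval(c,B[:,2]); ok=abs(r)<2*np.std(r[ok])+1e-4
print(len(B),"lean deg",np.degrees(np.arctan2(1,c[0])),c,B.min(0),B.max(0), np.std(r[ok]))
lat=(B[:,:2]-P0)@[-ng[1],ng[0]];print("lat",np.percentile(lat,[.5,99.5]),"zmax",np.percentile(B[:,2],99.5))
c2=np.linalg.lstsq(np.c_[B[ok,2],lat[ok],np.ones(ok.sum())],w[ok],rcond=None)[0];print("yaw err",c2)
E
```

```text
13.225 [0.5335 0.0355 0.1852] [ 0.9777  0.3946 -1.2893  2.3878  2.0427  0.4184 -0.3431]
12408 lean deg 74.22532897774884 [ 0.2825 -0.0352] [0.6004 0.0165 0.01  ] [0.6596 0.0815 0.1462] 0.0005916644776716986
lat [-0.0299  0.0309] zmax 0.14552403852285137
yaw err [ 0.2825 -0.0011 -0.0352]
```

View pics/w9.png

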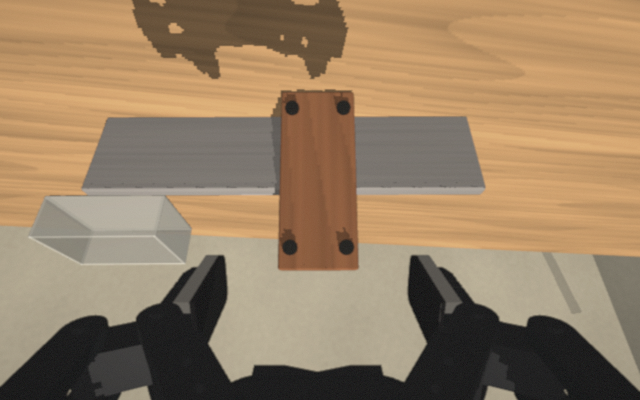

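View pics/s9.png

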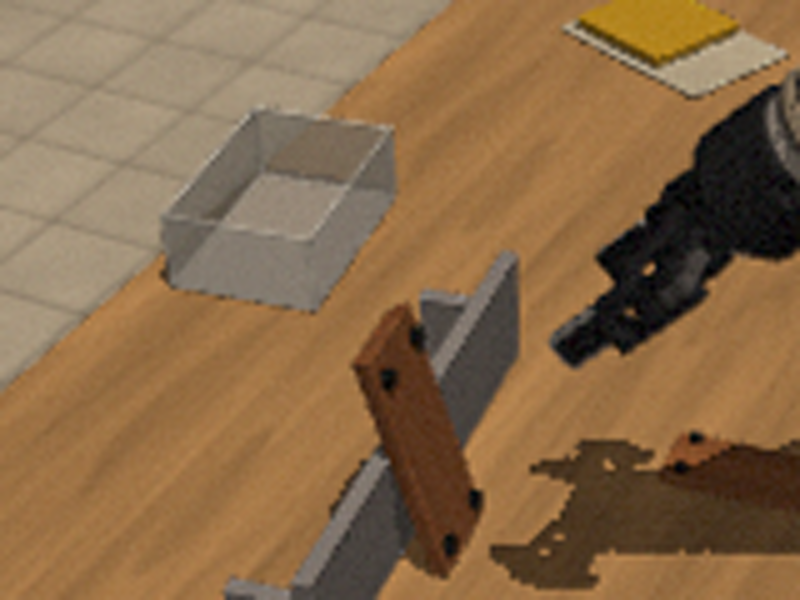

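```bash
cat >> lean.py <<'E'
def D(a): a=np.radians(a); return np.r_[ng*np.sin(a),-np.cos(a)]
def W(w,z): return np.r_[P0+ng*w,z]
E
python3 - <<'E'
from lean import *
from plant import robot
np.set_printoptions(precision=2,suppress=True)
robot.goto(W(-.07,.27),ori(psg,np.radians(0)))
print(robot.sense()["t"],robot.sense()["joint_pos"])
G=W(.004,.117)
for fl in (0,1):
  for a in (-40,-45,-50,-55,-60):
    print(fl,a,*[robot.inverse_kinematics(G+D(a)*(.012-k),ori(psg,np.radians(a),fl)) for k in (0,.05,.1)])
  for a in (10,15,20,25,30,35): print(fl,a,*[robot.inverse_kinematics(W(w,.011)+D(a)*.012,ori(psg,np.radians(a),fl)) for w in (-.135,-.15)])
E
```

```text
14.5917 [ 0.69  0.53 -1.17  1.71  0.51  1.26  1.1 ]
0 -40 [ 0.28  1.06 -0.87  1.21  0.49  1.84  1.13] [ 0.23  1.06 -0.85  1.07  0.48  1.94  1.16] [ 0.04  0.98 -0.43  0.94  0.24  1.97  1.38]
0 -45 [ 0.25  1.09 -0.84  1.15  0.46  1.93  1.14] [ 0.05  1.01 -0.43  1.02  0.23  1.96  1.36] None
0 -50 [ 0.18  1.09 -0.7   1.1   0.37  1.98  1.21] None None
0 -55 None None None
0 -60 None None None
0 10 [ 0.4   0.62 -0.69  2.19  1.02  0.46  0.62] [ 0.39  0.6  -0.67  2.23  1.02  0.43  0.61]
0 15 [ 0.26  0.56 -0.5   2.26  1.18  0.28  0.44] [ 0.24  0.54 -0.47  2.29  1.21  0.25  0.4 ]
0 20 [ 0.5   0.65 -0.8   2.3   1.64  0.44  0.04] [ 0.64  0.74 -0.99  2.32  1.67  0.58  0.05]
0 25 [ 0.52  0.67 -0.82  2.35  1.95  0.48 -0.24] [ 0.77  0.89 -1.18  2.37  1.86  0.79 -0.05]
0 30 [ 0.77  0.93 -1.18  2.39  2.03  0.83 -0.16] None
0 35 None None
1 -40 [-0.58  1.08  0.91  1.28 -0.52  1.8  -1.09] [-0.54  1.08  0.91  1.15 -0.52  1.9  -1.12] [-0.08  0.95 -0.16  0.95  0.08  1.95 -1.65]
1 -45 [-0.56  1.12  0.91  1.22 -0.51  1.89 -1.08] [-0.45  1.07  0.72  1.07 -0.4   1.96 -1.22] None
1 -50 [-0.47  1.09  0.72  1.16 -0.38  1.94 -1.19] None None
1 -55 None None None
1 -60 None None None
1 10 [-0.55  0.57  0.51  2.25 -0.94  0.33 -0.68] [-0.55  0.56  0.51  2.28 -0.98  0.32 -0.64]
1 15 None None
1 20 None None
1 25 [ 0.2   0.55 -0.42  2.36  2.28  0.27  2.48] [ 0.35  0.58 -0.6   2.39  2.14  0.36  2.64]
1 30 [ 0.51  0.68 -0.79  2.4   2.23  0.53  2.63] None
1 35 [ 0.63  0.8  -0.96  2.44  2.32  0.73  2.63] None
```

```bash
python3 - <<'E'
from lean import *
from plant import robot
np.set_printoptions(precision=4,suppress=True)
o=ori(psg,np.radians(-42));G=W(.004,.117)
robot.goto(G+[0,0,.075],o)
s=robot.sense();print(s["t"],s["tcp_pos"],s["joint_pos"])
robot.move_straight(G,vel=.08)
s=robot.sense();print(s["t"],s["tcp_pos"],G,s["joint_pos"],s["wrist_force"])
f=robot.grab_frame("side");show(f,"s10.png",(200,60,360,220),3.7);f=robot.grab_frame("wrist");show(f,"w10.png")
E
```

```text
15.2917 [0.6434 0.0507 0.1921] [ 0.1536  0.9279 -0.6201  1.1188  0.3026  1.9435  1.2694]
16.375 [0.644  0.0508 0.1175] [0.6437 0.0505 0.117 ] [ 0.1529  0.9966 -0.6051  1.1601  0.3307  1.8406  1.2663] [-0.5317 -0.6402 -0.1391]
```

View pics/s10.png

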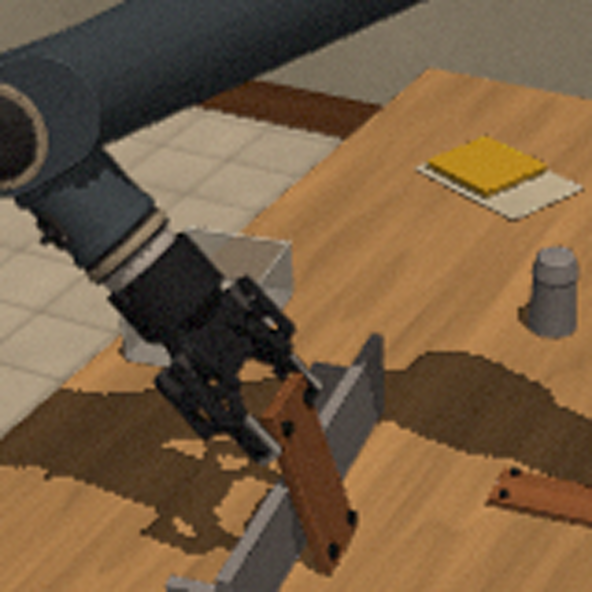

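View pics/w10.png

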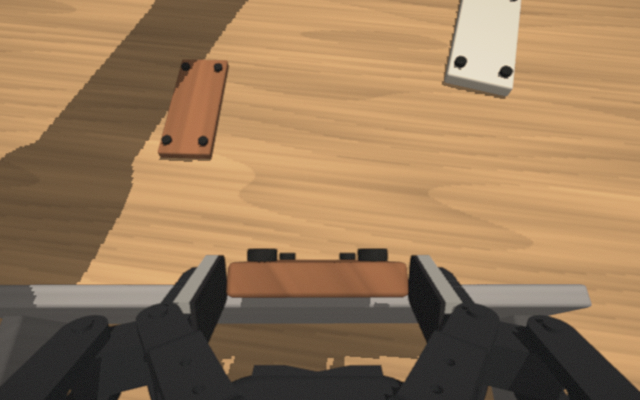

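```bash
python3 - <<'E'
from lean import *
from plant import robot
np.set_printoptions(precision=4,suppress=True)
o=ori(psg,np.radians(-42));G=W(.004,.117)
robot.move_straight(G+.002*D(-42),vel=.03)
robot.grip(0,80)
s=robot.sense();print(s["t"],s["tcp_pos"],s["opening"],s["wrist_force"])
f=robot.grab_frame("side");show(f,"s11.png",(200,60,360,220),3.7)
robot.move_straight(W(-.02,.15),vel=.06)
s=robot.sense();print(s["t"],s["tcp_pos"],s["opening"],s["wrist_force"],s["joint_pos"])
f=robot.grab_frame("side");show(f,"s12.png",(200,60,360,220),3.7)
for a,w,z in ((-20,-.04,.165),(0,-.07,.16),(10,-.08,.15),(15,-.09,.14),(25,-.09,.13)): print(a,robot.inverse_kinematics(W(w,z),ori(psg,np.radians(a))))
E
```

```text
17.0083 [0.6425 0.0504 0.1159] 0.7063842143475181 [0.744  0.568  2.1672]
17.9 [0.6199 0.0472 0.1498] 0.7126498462674677 [-0.0736 -0.3382 -1.321 ] [ 0.1772  0.9303 -0.6206  1.2267  0.3083  1.8437  1.2563]
-20 [ 0.294   0.6973 -0.6907  1.5238  0.3531  1.4229  1.2402]
0 [ 0.4144  0.4944 -0.7435  1.8376  0.4012  0.9655  1.2023]
10 [ 0.4509  0.4164 -0.7444  1.9876  0.4584  0.7117  1.1496]
15 [ 0.4514  0.3796 -0.7236  2.0776  0.5131  0.5637  1.094 ]
25 [ 0.3318  0.3201 -0.5586  2.2086  0.7066  0.2809  0.8927]
```

View pics/s11.png

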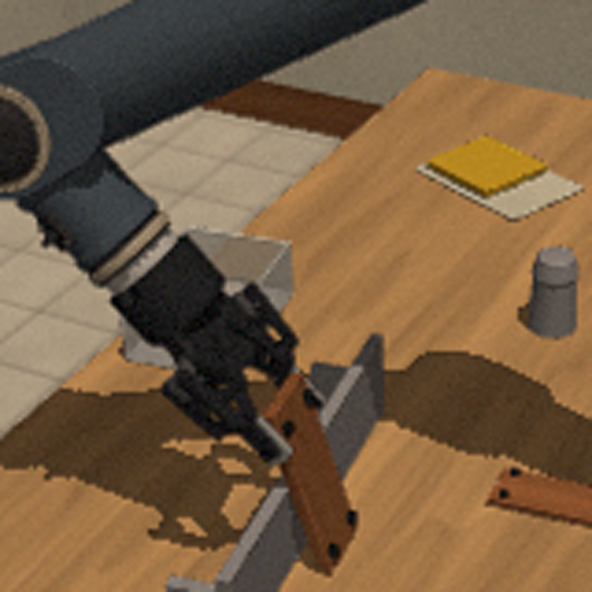

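View pics/s12.png

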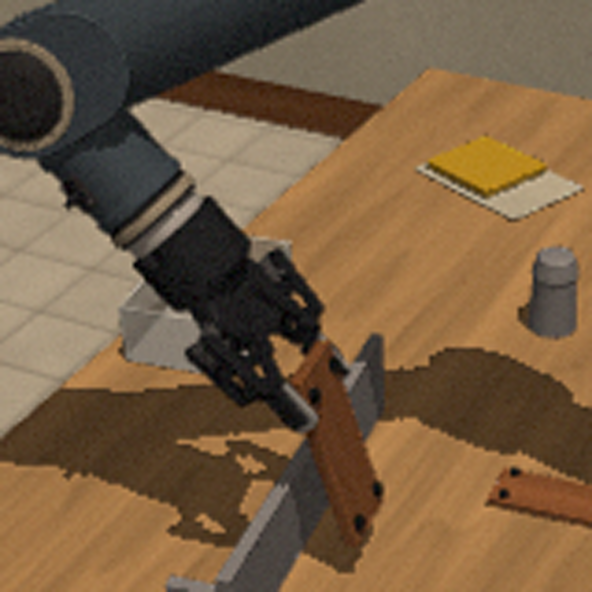

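```bash
python3 - <<'E'
from lean import *
from plant import robot
np.set_printoptions(precision=4,suppress=True)
for a,w,z in ((-10,-.05,.165),(22,-.09,.13)):
    robot.move_straight(W(w,z),vel=.04,attitude=ori(psg,np.radians(a)))
    s=robot.sense();print(s["t"],s["tcp_pos"],s["tcp_rot"],s["opening"],s["joint_pos"])
f=robot.grab_frame("side");show(f,"s13.png",(220,60,400,240),3.3);pickle.dump(f,open("f_s13.pkl","wb"))
f=robot.grab_frame("wrist");show(f,"w13.png")
for a,w,z in ((18,-.1,.08),(14,-.13,.04),(10,-.145,.012)): print(a,robot.inverse_kinematics(W(w,z),ori(psg,np.radians(a))))
E
```

```text
18.9417 [0.5905 0.0432 0.1648] [-2.9664 -0.0001  1.7049] 0.709337277708256 [ 0.3531  0.6008 -0.7216  1.666   0.3776  1.2102  1.2245]
20.4167 [0.5488 0.0376 0.1289] [2.7626 0.0009 1.7048] 0.7098076880601527 [ 0.389   0.3443 -0.6329  2.1724  0.6412  0.3691  0.9629]
18 [ 0.3101  0.425  -0.5524  2.1841  0.7201  0.3498  0.8863]
14 [ 0.2654  0.4738 -0.5009  2.2263  0.7671  0.3305  0.8339]
10 [ 0.254   0.5292 -0.4917  2.2244  0.7681  0.3561  0.8338]
```

View pics/s13.png

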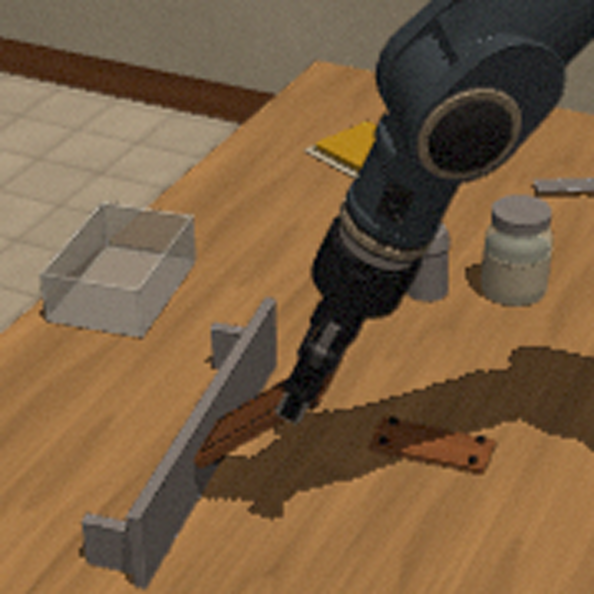

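View pics/w13.png

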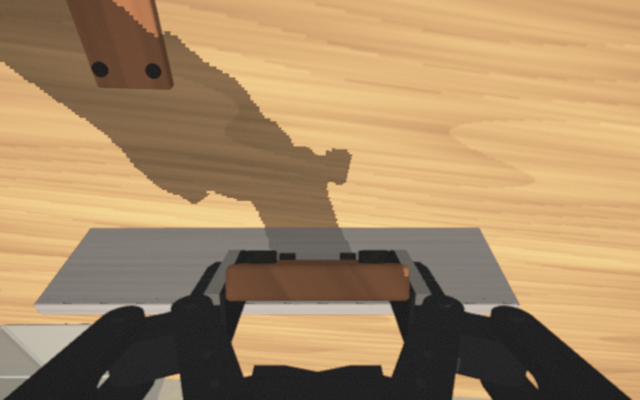

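```bash
python3 - <<'E'
from lean import *
from plant import robot
np.set_printoptions(precision=4,suppress=True)
print(robot.sense()["wrist_force"])
robot.move_straight(W(-.122,.125),vel=.06)
print(robot.sense()["wrist_force"])
hit=robot.move_straight(W(-.122,.07),vel=.04,contact_N=4)
s=robot.sense();print(hit,s["t"],s["tcp_pos"],s["wrist_force"],s["joint_pos"])
f=robot.grab_frame("side");show(f,"s14.png",(220,60,400,240),3.3)
E
```

```text
[-6.7306 -0.063   0.9638]
[ 0.1812 -0.2591 -2.0443]
True 22.2 [0.5189 0.0338 0.0821] [ 0.5429 -0.091   4.6001] [ 0.2517  0.3671 -0.4696  2.2789  0.8816  0.2231  0.7116]
```

View pics/s14.png

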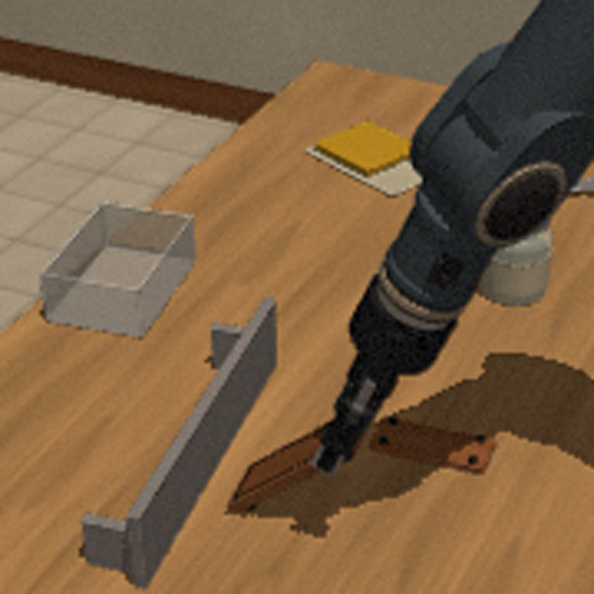

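```bash
python3 - <<'E'
from lean import *
from plant import robot
np.set_printoptions(precision=4,suppress=True)
robot.grip(0,30)
s=robot.sense();print(s["t"],s["tcp_pos"],s["opening"],s["wrist_force"])
wc=-.034
for b,a in ((32,19),(24,17)):
    B=np.radians(b)
    hit=robot.move_straight(W(wc-.12*np.cos(B)+.006*np.sin(B),.12*np.sin(B)+.006*np.cos(B)),vel=.04,attitude=ori(psg,np.radians(a)),contact_N=15)
    s=robot.sense();print(b,hit,s["t"],s["tcp_pos"],s["wrist_force"],s["opening"],s["joint_pos"][5])
    if hit: break
f=robot.grab_frame("side");show(f,"s15.png",(220,60,400,240),3.3)
f=robot.grab_frame("wrist");show(f,"w15.png")
E
```

```text
22.4667 [0.5185 0.0338 0.0822] 0.7074793200176124 [2.2654 0.4731 1.5553]
32 False 23.0167 [0.5078 0.0324 0.0686] [-2.2394  0.482   5.2102] 0.7115101097394648 0.26607105624463756
24 False 23.5833 [0.4989 0.0311 0.054 ] [-4.3086  0.1118  5.5214] 0.7083767408773702 0.27717169763858895
```

View pics/s15.png

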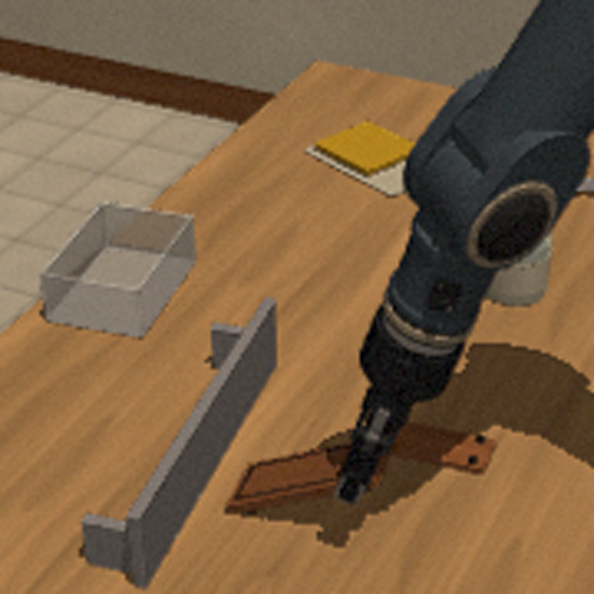

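View pics/w15.png

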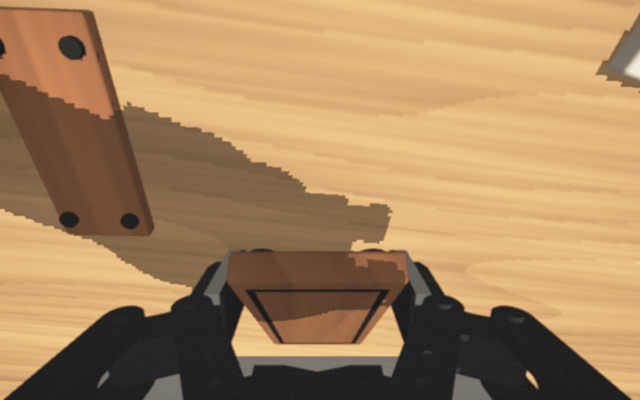

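The board is pivoting in the pads as planned (its back face now opens up in the wrist view, its end at row ~250). Continuing down.

```bash
python3 - <<'E'
from lean import *
from plant import robot
np.set_printoptions(precision=4,suppress=True)
wc=-.034
for b,a,zz in ((16,14,None),(8,11,None),(0,10,.010)):
    B=np.radians(b)
    z=.12*np.sin(B)+.006*np.cos(B) if zz is None else zz
    hit=robot.move_straight(W(wc-.12*np.cos(B)+.006*np.sin(B),max(z,.010+.12*np.sin(B)*.9)),vel=.03,attitude=ori(psg,np.radians(a)),contact_N=12)
    s=robot.sense();print(b,hit,s["t"],s["tcp_pos"],s["wrist_force"],s["opening"])
    if hit: break
f=robot.grab_frame("side");show(f,"s16.png",(220,60,400,240),3.3)
f=robot.grab_frame("wrist");show(f,"w16.png")
E
```

```text
16 False 24.3667 [0.4922 0.0301 0.0395] [-4.1564 -0.3     6.3786] 0.7142742133466712
8 False 25.025 [0.4877 0.0293 0.0246] [-3.7733 -0.7728  6.5044] 0.7138277665990977
0 False 25.6833 [0.4853 0.0289 0.0095] [-4.3205 -0.6492  5.2362] 0.7151464999194097
```

View pics/s16.png

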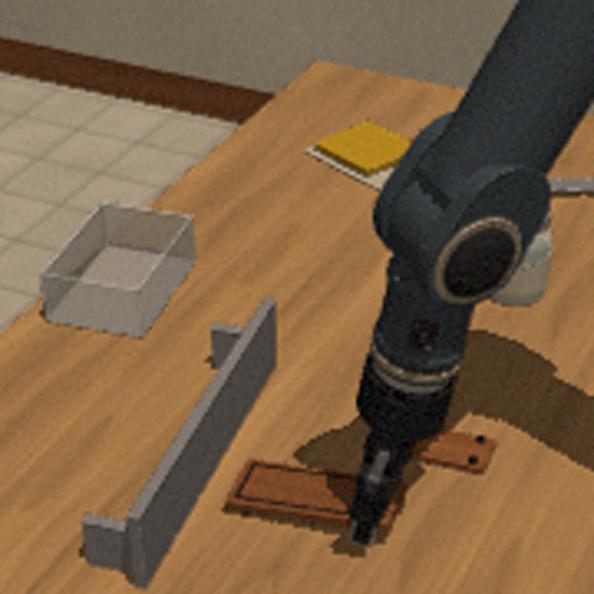

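View pics/w16.png

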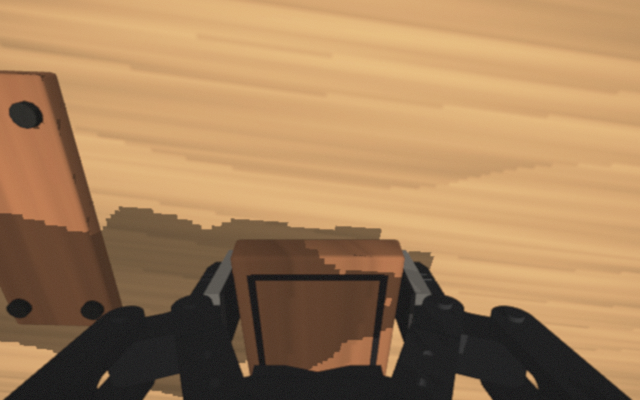

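```bash
python3 - <<'E'
from lean import *
from plant import robot
np.set_printoptions(precision=4,suppress=True)
p=robot.sense()["tcp_pos"].copy();print(robot.sense()["wrist_force"])
p[2]=.003
hit=robot.move_straight(p,vel=.015,contact_N=8)
s=robot.sense();print(hit,s["t"],s["tcp_pos"],s["wrist_force"],s["opening"])
robot.sleep(.2)
f=robot.grab_frame("side");show(f,"s17.png",(270,170,350,240),9)
X,u,v=depth_pts(f);im=f["image"][v,u].astype(int)
m=(X[:,0]>.45)&(X[:,0]<.63)&(abs(X[:,1]-.04)<.025)&(X[:,2]>.006)&(X[:,2]<.05)&(im[:,0]>60)
c=np.linalg.lstsq(np.c_[X[m,:2],np.ones(m.sum())],X[m,2],rcond=None)[0];print(m.sum(),c,np.percentile(X[m,2],[5,50,95]))
E
```

```text
[-4.4971 -1.0463  5.7884]
True 26.1167 [0.4852 0.0288 0.007 ] [-3.3544 -1.6828  9.0277] 0.7122016464910631
421 [-0.0316 -0.0623  0.0389] [0.0145 0.0191 0.0235]
```

View pics/s17.png

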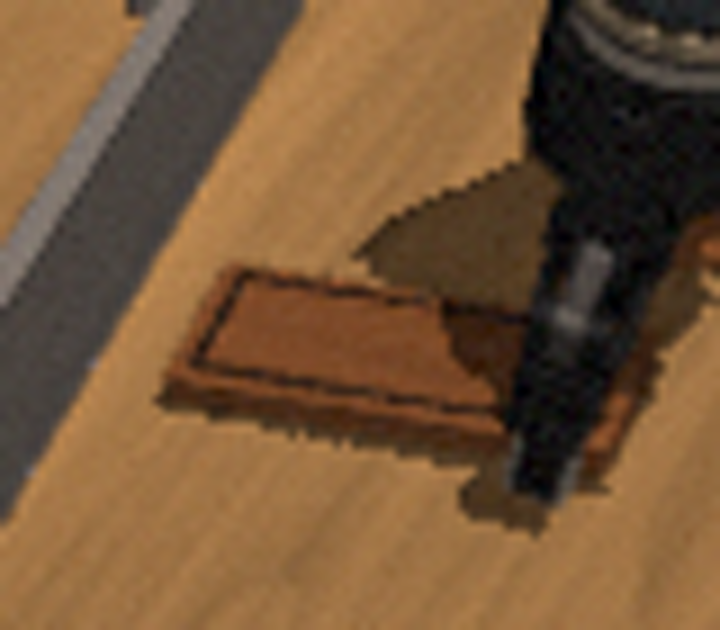

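```bash
python3 - <<'E'
from lean import *
from plant import robot
np.set_printoptions(precision=4,suppress=True)
p=robot.sense()["tcp_pos"].copy();print(p,robot.sense()["wrist_force"])
p[2]=.003
hit=robot.move_straight(p,vel=.01,contact_N=10)
s=robot.sense();print(hit,s["t"],s["tcp_pos"],s["wrist_force"],s["opening"])
q=s["tcp_pos"].copy();q[2]+=.0015
robot.grip(.80)
s=robot.sense();print(s["t"],s["tcp_pos"],s["wrist_force"],s["opening"])
f=robot.grab_frame("side");show(f,"s18.png",(270,170,350,240),9)
f=robot.grab_frame("wrist");show(f,"w18.png")
E
```

```text
[0.4852 0.0289 0.007 ] [-2.885  -1.9206  8.3914]
True 26.5833 [0.4852 0.0289 0.007 ] [-2.6512 -1.3857  8.1354] 0.7112380640988795
26.8333 [0.485  0.0289 0.0064] [ 0.0297  0.1189 -0.1292] 0.8041073027626904
```

View pics/s18.png

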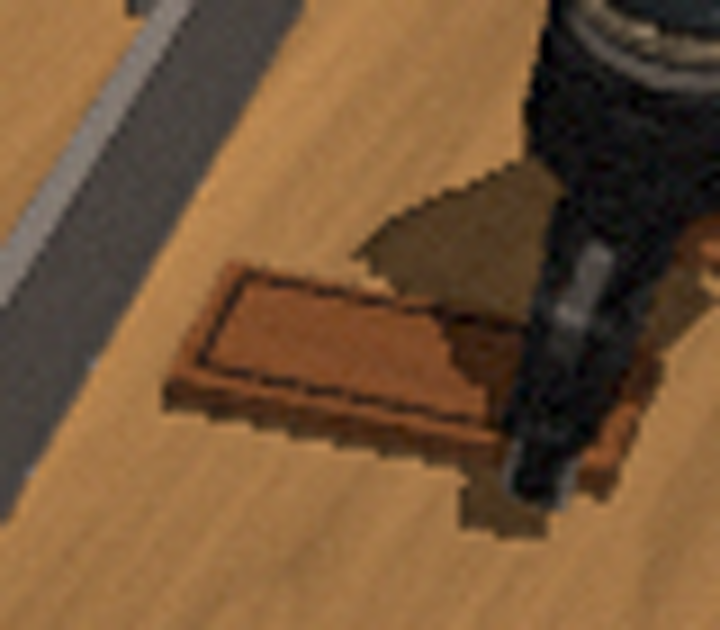

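View pics/w18.png

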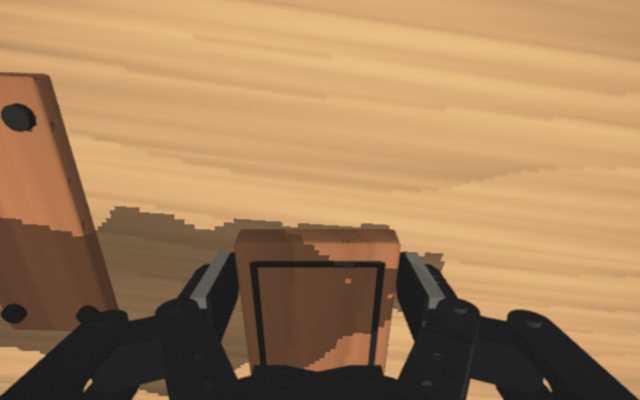

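```bash
python3 - <<'E'
from lean import *
from plant import robot
np.set_printoptions(precision=4,suppress=True)
robot.grip(.90)
p=robot.sense()["tcp_pos"].copy()
robot.move_straight(p-D(10)*.12,vel=.12)
robot.goto([.40,-.15,.35],ori(psg,0))
fs={n:robot.grab_frame(n) for n in ("side","top")}
s=robot.sense();print(s["t"],s["tcp_pos"],s["wrist_force"])
for n,f in fs.items(): show(f,n+"19.png")
show(fs["side"],"s19c.png",(250,150,370,250),6)
for n,f in fs.items():
    X,u,v=depth_pts(f);im=f["image"][v,u].astype(int)
    m=(X[:,0]>.44)&(X[:,0]<.63)&(abs(X[:,1]-.04)<.05)&(X[:,2]>.012)&(X[:,2]<.05)&(im[:,0]>im[:,2]*1.7)
    B=X[m];c=np.linalg.lstsq(np.c_[B[:,:2],np.ones(len(B))],B[:,2],rcond=None)[0]
    print(n,len(B),"slope",c[:2],"z",np.median(B[:,2]),B.min(0),B.max(0),cv2.minAreaRect((B[:,:2]*1000).astype(np.float32)))
t=pickle.load(open("f_top0.pkl","rb"))
X,u,v=depth_pts(fs["top"])
for nm,(a,b) in (("jar",(486,216)),("shk",(464,186)),("plate",(178,204))):
    m=(abs(u-a)<4)&(abs(v-b)<4);print(nm,X[m].mean(0), np.abs(fs["top"]["image"][b-25:b+25,a-25:a+25].astype(int)-t["image"][b-25:b+25,a-25:a+25]).mean())
E
```

```text
29.5583 [ 0.3997 -0.1491  0.349 ] [ 0.2479  0.1846 -0.0603]
side 764 slope [ 0.0021 -0.0106] z 0.0169292579985658 [ 0.4563 -0.0041  0.0122] [0.6123 0.0763 0.0212] ((533.9607543945312, 36.41261291503906), (149.4993438720703, 66.7221450805664), 8.064002990722656)
top 1168 slope [-0.0031 -0.0011] z 0.01641728835617209 [ 0.4579 -0.0046  0.012 ] [0.6121 0.0733 0.0247] ((534.60400390625, 35.2429313659668), (150.5081329345703, 61.764495849609375), 7.6795477867126465)
jar [ 0.387  -0.1686  0.6817] 39.7756
shk [ 0.4233 -0.1454  0.6763] 31.058133333333334
plate [0.5077 0.4267 0.0258] 13.0724
```

View pics/top19.png

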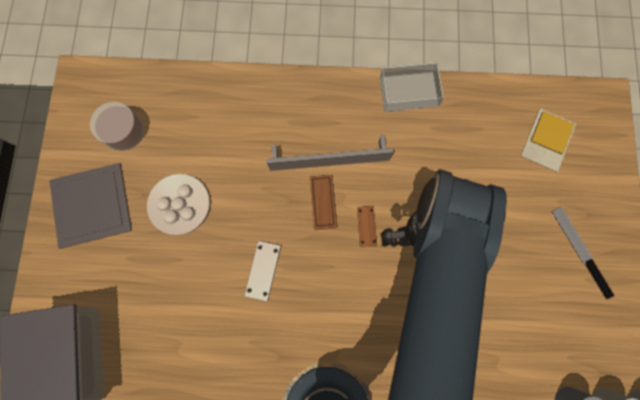

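View pics/s19c.png

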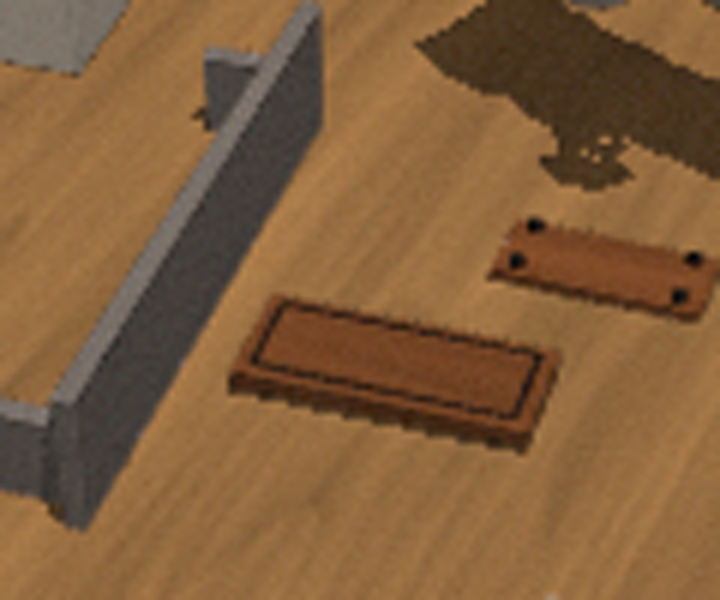

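Seen from above, the board lies flat at (323,202), groove up, in front of the guard. The arm hides the jar and shaker in that view, so I'll check them in the side view before handing in.

```bash
python3 - <<'E'
import cv2,numpy as np
a=cv2.imread("pics/side0.png")[110:165,325:400].astype(int);b=cv2.imread("pics/side19.png")[110:165,325:400].astype(int)
print(np.abs(a-b).mean())
cv2.imwrite("pics/cmp.png",cv2.resize(np.hstack([a,b]).astype(np.uint8),None,fx=5,fy=5))
E
```

```text
8.741171717171717
```

View pics/cmp.png

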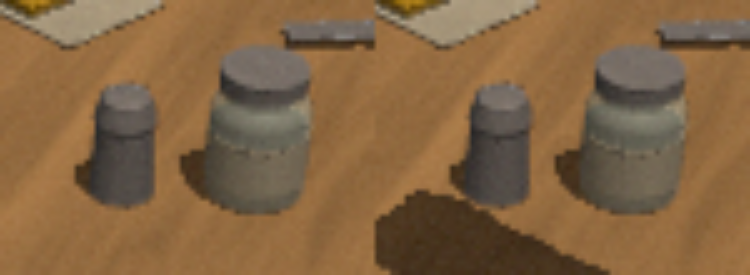

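The jar and shaker sit at the same pixels as before, so I'm handing in.

```bash
python3 -c "
from plant import robot
print(robot.sense()['t']); robot.close_job()"
```

```text
29.5583
the job is handed in; nothing more can be done
```

The job is done and handed in at 29.6 s of the 61 s allowed; no verdict came back.

- **What I did:** I gripped the large brown board by its long edges and stood it on end against the guard, feet towards the robot, then let go. It leaned by itself at about 74°, square to the guard. I then took it near the top, turned it in the gripper to about 48° past upright, and set its far end on the worktop. Last, I lowered the near end while the board pivoted in the pads, until it lay on its feet, and released it.
- **Final board check:** It lies groove side up, with its upper face at 16.4–16.9 mm (17 mm nominal). Its slope is about 0.003 or less along its length and 0.01 or less across. Its centre is near (0.534, 0.036), and its far end is about 25 mm from the guard.
- **Bystanders:** The plate is at its original position by depth. The arm hid the jar and shaker in the last top view, so I compared them before and after in the side view only; both look unmoved.
- **Unexpected or disagreeing readings:**
  - While drawing the board over, its lower end pressed the guard with about 7 N until I backed off.
  - Pressing it down stopped with the near end still about 2° high; it dropped the last few millimetres onto its feet when released.
  - At the start, heights from the wrist and top cameras together scattered widely (5–38 mm), so I used the other camera pairs.

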